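Hold a battery-safe door at its hinge, ready for the pin

TASK

Pick up the green door and bring its single hinge knuckle into the gap between the two knuckles on the green battery safe, door upright and swung open at whatever angle suits, so that all three holes line up and a workmate could drop the hinge pin straight through. Finish while still holding the door there, still and carried by the gripper alone, neither resting on nor pressing against the safe. Leave the yellow door, the pin and the other things on the bench where they are.

Things in the scene. Friction and masses are not known exactly. Their poses are not given: they have to be found in the camera images.
- door: loose green door: panel 150 (x) x 28 (y) x 118 (z) mm with grey inset faces, 0.35 to 0.7 kg, standing upright on the bench. Origin: centre of its underside; z up. One steel hinge knuckle on its +x edge, which at the start points away from the robot within about 0.4 rad. Centre of mass within 10 mm of the panel's centre; grip it across its 28 mm thickness from above
- door_bore (a point): centre of the hole in the green door's only knuckle, at (97, 0, 59) mm in the door's frame, axes as the door's. The knuckle is an upright steel tube 26 mm outside, 14 mm bore, 26 mm tall (46 to 72 mm above the door's underside), on a neck 10 mm thick
- safe: fixed green battery safe: steel box 240 (x) x 240 (y) x 170 (z) mm, carrying bar on top up to 195 mm; open front (-x) towards the robot, turned -0.5 to 0.05 rad. Origin: centre of its underside. A dark jamb block, flush in its left (+y) front corner, carries two fixed knuckles on diagonal necks. Door x along safe x means the door is 90 degrees open, coming in from the front
- jamb_bore (a point): point on the safe's vertical hinge axis in mid-gap: (-140, 140, 100) mm in the safe's frame and axes, diagonally off the corner, 20 mm before the front face and 20 mm beyond the left face; door_bore must come here (door underside 41 mm up). Fixed knuckles: 26 mm outside, 14 mm bore, lower at z = 61 to 83 mm, upper 117 to 139 mm; 4 mm free above and below the door's knuckle
- other_door: bystander: a yellow door of the same panel size, also standing on its edge, with two knuckles on its +x end (it belongs to another safe). Leave it alone; it and the green door swap places at random. Origin: centre of underside
- pin: bystander: steel hinge pin, 8 mm thick, 91 mm long with a 16 mm head, standing in a fixed 60 x 60 x 30 mm wooden block. Origin: its lower end
- screwdriver: bystander: screwdriver lying on the bench near the robot, about 25 mm high
- cooler: bystander: processor cooler with fan, 80 x 80 x 62 mm. Origin: centre of underside
- pack: bystander: orange battery pack 90 x 45 x 22 mm lying on the bench. Origin: centre of underside
There are look-alikes about, which are no part of the job. What is shaped like the door but purple is not meant.

How it is judged:
By the outcome, as a careful person would: the job done as asked, in the order asked, and still so for the second after the job is handed in, while the arm keeps its last pose, push and grip.
It also fails if it takes over 48 s, if anything falls off the work surface, if the arm or the gripper's body presses on something with over 40 N, if the wrist force passes 120 N, or if a joint passes its speed limit or range.

ROBOT

A 6-joint arm with a two-finger parallel gripper is mounted at the origin on the work surface. World frame = base frame: x ahead of the robot, y to its left, z up, the work surface at z = 0. Lengths are in m, angles in rad, forces in N, time in s.
With the tool pointing down it reaches from about 0.35 to 0.975 m from the base axis. Payload 4.9 kg.
Tool frame: the origin (TCP) lies midway between the tips of the shut fingers; the grasp point (between the pads) lies 19 mm behind it (arm.hold_point_z is the distance from the TCP to the grasp point, in m); z points along the fingers, y is the direction in which the jaws open and shut (so a half turn about z gives the same grasp; the last joint's range is limited). The gripper opens to 85 mm and grips with 20 to 120 N. Pads are 22 mm wide; open, the fingers measure 114 mm over their backs; the gripper's body (76 mm by 85 mm) begins 54 mm behind the grasp point. The pads swing forward as they close: fully open they stand 13 mm farther back than shut.
Start: joints at [-1.439, 0.053, 1.613, -0, 1.476, -0.119], TCP at [0.155, -0.605, 0.231] pointing down, gripper open.
Joint ranges: [-3.01, 3.01], [-1.01, 2.22], [0.06, 2.58], [-1.02, 4.17], [0.09, 2.62], [-3.14, 3.14]. Speed limits (rad/s): [2.57, 2.57, 3.14, 3.14, 3.14, 3.14].

INTERFACE

Orientations are given as a 3x3 rotation matrix whose columns are the frame's x, y, z axes.
In Python, from cell import state, eyes, arm gives the robot as it stands.
- The arm moves only by the shell command python3 -m creep 'ROWS'. ROWS is JSON, a list of rows, each a list of 5 numbers: the shift along the tool's x, y, z in cm, then the turn about the tool's z in rad, then the finger opening in cm, from 0 to 8.54. A call has 1 to 20 rows; each row shifts and turns the pose as measured when the row begins, along the tool's axes as they then stand; what a row does not reach is not made up. A row lasts 1/12 s, in which the tool goes at most 41.7 mm and 7.16 degrees, less where a joint would pass 70% of its speed; a pose out of reach is approached as far as the arm can. A call with a gripper value outside its range is refused whole. The fingers move at their own pace and stop on an object; the grip force is fixed at half the most. Time passes only in rows, so rows that do not move let the fingers close. It gives the time, the measured TCP pose, the force and the opening at its end, in the units of the state.
- state(): the state, without advancing time (a new reading comes with each control period).
- eyes.get_image(name): name is "scene" or "top"; returns (picture, depth): 480x640x3 uint8, red, green, blue; 480x640 float32, m along the optical axis (not along the pixel's ray), 0 where there is no reading.
- eyes.get_calibration(name): a dict with "fov_y" (degrees; the focal length in pixels is half the picture's height over the tangent of half this angle, whatever the lens; pixels are square), "cx", "cy" (the principal point, pixels), "dist" ([k1, k2, p1, p2, k3] as OpenCV has them; the pictures are not rectified), "rvec" (rotation vector, rad) and "tvec" (3), from world to camera coordinates, as OpenCV has them. Camera axes: x right, y down, z forward; pixel columns grow to the right and rows downward; lengths in m; the calibration is good to about 2 mm. A picture is of the moment at which its call begins. get_calibration takes no time and is no camera call.
- arm.finish_job(): hands the job in, once; it reports no verdict.
The state is a dict: "clock": time; "qpos": joint angles; "dq": joint speeds; "tau": joint torques, N m; "position": TCP position; "tool_rot": TCP orientation; "wrist_force": force on the tool from outside, world axes, zero at the start; "torque": the same for the moment, N m; "finger_gap": finger opening in m.
Only numpy, scipy, OpenCV 4.12 (cv2) and the standard library are available. Lean on these libraries where they do the work, as an engineer would, in place of code of your own. Each camera call takes 0.05 s, during which the arm holds its last target. There are 200 camera calls.

## Working session

There is one attempt and no reset: what is moved stays moved. The work goes in short steps, Python scripts to look and compute and a shell command to move; the robot and the scene stay as the last step left them, time stands still between calls to the robot, and variables do not carry over. Pictures are saved under pics/ and viewed, about 8 in all and at most 12, crops included, and the job is handed in when it is done.

```bash
ls; mkdir -p pics
cat > h.py <<'E'
import numpy as np, cv2
from cell import state, eyes, arm
def cal(n):
    c=eyes.get_calibration(n); f=240/np.tan(np.radians(c["fov_y"])/2)
    K=np.array([[f,0,c["cx"]],[0,f,c["cy"]],[0,0,1]]); R=cv2.Rodrigues(np.array(c["rvec"],float))[0]
    return K,np.array(c["dist"],float),R,np.array(c["tvec"],float).ravel()
def grab(n,tag):
    p,d=eyes.get_image(n); cv2.imwrite(f"pics/{n}_{tag}.png",p[:,:,::-1]); np.savez(f"{n}_{tag}.npz",p=p,d=d); return p,d
def rays(n,uv):
    K,D,R,t=cal(n); q=cv2.undistortPoints(np.array(uv,float).reshape(-1,1,2),K,D).reshape(-1,2)
    return -R.T@t, np.c_[q,np.ones(len(q))]@R   # dirs with camera depth 1
def onplane(n,uv,z):
    o,d=rays(n,uv); return o+d*((z-o[2])/d[:,2])[:,None]
def cloud(n,d,mask):
    v,u=np.nonzero(mask&(d>0)); o,r=rays(n,np.c_[u,v]); return o+r*d[v,u][:,None],np.c_[u,v]
def proj(n,P):
    K,D,R,t=cal(n); return cv2.projectPoints(np.array(P,float).reshape(-1,1,3),cv2.Rodrigues(R)[0],t,K,D)[0].reshape(-1,2)
E
python3 - <<'E'
from h import *
for n in("scene","top"):
    p,d=grab(n,"a"); o,_=rays(n,[[0,0]]); print(n,o,cal(n)[0][0,0],cal(n)[1])
print(state())
E
```

```text
pics
scene [ 1.21004362 -0.31264158  0.84484403] 473.52807045214234 [-0.10619962  0.          0.          0.          0.        ]
top [0.3063379  0.05507026 1.50001516] 535.225483841088 [-0.16535037  0.          0.          0.          0.        ]
{'clock': 0.1, 'qpos': array([-1.43902722e+00,  5.33328056e-02,  1.61417221e+00, -1.59338467e-05,
        1.47601023e+00, -1.18994916e-01]), 'dq': array([-0.00046714, -0.00125421, -0.00436746, -0.00031532, -0.000459  ,
       -0.00018829]), 'tau': array([ 3.14740328e-04, -3.94905996e+01, -3.71364605e+01, -1.09982554e-04,
        3.90616202e-03,  1.53456153e-05]), 'position': array([ 0.15501333, -0.6048793 ,  0.23015068]), 'tool_rot': array([[ 9.68722768e-01,  2.48145374e-01, -2.68330685e-04],
       [ 2.48145429e-01, -9.68720920e-01,  1.90384196e-03],
       [ 2.12492027e-04, -1.91088008e-03, -9.99998152e-01]]), 'wrist_force': array([0.46386447, 0.20509392, 0.02166327]), 'torque': array([-0.00105609,  0.03287989,  0.00416073]), 'finger_gap': 0.08546554190530528}
```

View pics/scene_a.png

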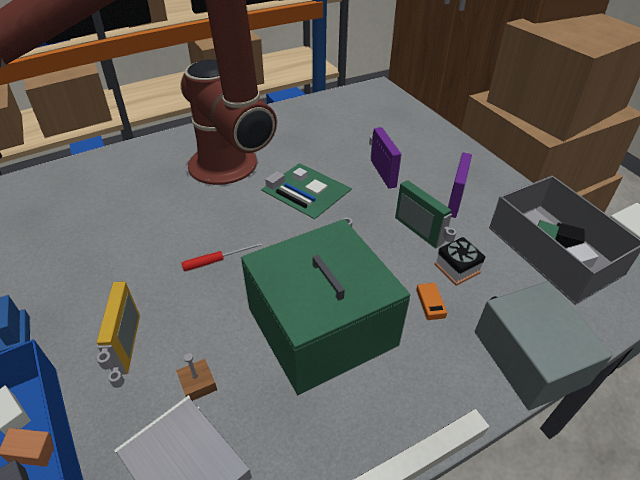

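View pics/top_a.png

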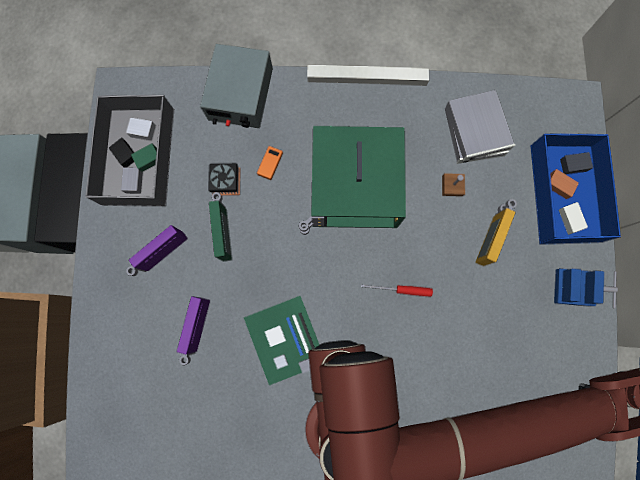

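The scene view shows the green door at about (423,212) and the safe at (325,300). In the top view (up = +x, left = +y), the door is at (219,228) with its knuckle at (214,197), and the safe is at (358,175) with its jamb knuckle at (305,227). The purple doors stand at (160,250) and (193,330).

Run:
```python
from h import *
z=np.load("top_a.npz");p,d=z["p"],z["d"]
hsv=cv2.cvtColor(p,cv2.COLOR_RGB2HSV)
g=cv2.inRange(hsv,(60,60,20),(95,255,255))>0
def box(u0,u1,v0,v1):
    m=np.zeros(g.shape,bool); m[v0:v1,u0:u1]=1; return m
def rect(P,name):
    (c,s,a)=cv2.minAreaRect(P[:,:2].astype(np.float32)*1000); print(name,c,s,a,"n",len(P),"medz",np.median(P[:,2]))
    return cv2.boxPoints((c,s,a))
P,uv=cloud("top",d,g&box(200,240,185,270)); k=(P[:,2]>.105)
print(np.percentile(P[:,2],[5,50,95]))
print(rect(onplane("top",uv[k],.118),"door"))
P,uv=cloud("top",d,g&box(300,420,115,235)); k=(P[:,2]>.155)&(P[:,2]<.185)
print(rect(onplane("top",uv[k],.170),"safe"))
P,uv=cloud("top",d,box(290,335,205,245)); k=(P[:,2]>.12)&(P[:,2]<.155); print(len(P[k]))
im=lambda u0,u1,v0,v1:cv2.resize(p[v0:v1,u0:u1,::-1],None,fx=8,fy=8,interpolation=cv2.INTER_CUBIC)
cv2.imwrite("pics/crop1.png",np.hstack([im(195,240,185,235),im(290,335,195,245)]))
```

```text
[0.05262584 0.11710941 0.12289993]
door (526.78857421875, 347.894287109375) (151.0626220703125, 30.881576538085938) 9.116902351379395 n 613 medz 0.1180000000000001
[[449.76483 351.17212]
 [454.65802 320.68066]
 [603.8123  344.61646]
 [598.9191  375.1079 ]]
safe (677.3125610351562, -18.81060791015625) (240.8135986328125, 239.57518005371094) 0.8190941214561462 n 8147 medz 0.16999999999999993
[[ 555.2057     99.243484]
 [ 558.6305   -140.30724 ]
 [ 799.41943  -136.8647  ]
 [ 795.9946    102.68602 ]]
141
```

View pics/crop1.png

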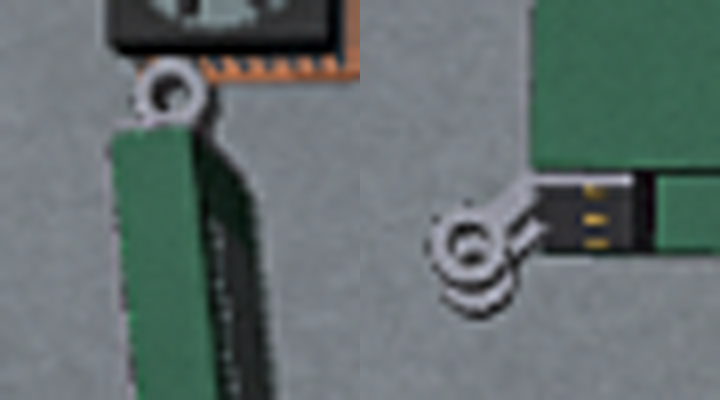

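The crop shows the door's knuckle ring centred at about (215.9,196.1) and the upper jamb ring at about (303.2,224.9).

Run:
```python
from h import *
print(onplane("top",[[215.94,196.06]],.072),onplane("top",[[303.19,224.94]],.139))
# scene views of the expected bore points
print(proj("scene",[[.6226,.3633,.072],[.535,.119,.139]]))
z=np.load("scene_a.npz");p,d=z["p"],z["d"];hsv=cv2.cvtColor(p,cv2.COLOR_RGB2HSV)
g=cv2.inRange(hsv,(60,60,20),(95,255,255))>0
m=np.zeros(g.shape,bool);m[215:400,235:415]=1
P,uv=cloud("scene",d,g&m);k=abs(P[:,2]-.17)<.006
print(cv2.minAreaRect(onplane("scene",uv[k],.17)[:,:2].astype(np.float32)*1000))
m[:]=0;m[175:250,390:455]=1
P,uv=cloud("scene",d,g&m);k=P[:,2]>.112
print(cv2.minAreaRect(onplane("scene",uv[k],.118)[:,:2].astype(np.float32)*1000))
# tall things
for n,q in {"tray":(130,150),"ps":(235,85),"purple1":(170,240),"purple2":(193,320),"cooler":(223,178)}.items():
    P,_=cloud("top",np.load("top_a.npz")["d"],(np.indices(g.shape)[1]==q[0])&(np.indices(g.shape)[0]==q[1]));print(n,P)
im=lambda u0,u1,v0,v1:cv2.resize(p[v0:v1,u0:u1,::-1],None,fx=8,fy=8,interpolation=cv2.INTER_CUBIC)
cv2.imwrite("pics/crop2.png",np.hstack([im(425,470,210,260),im(325,370,205,255)]))
```

```text
[[0.62399063 0.36547011 0.072     ]] [[0.53774475 0.11944078 0.139     ]]
[[449.06693322 230.4004674 ]
 [345.31678964 219.39695428]]
((683.9256591796875, -20.90673828125), (243.73924255371094, 241.6334228515625), 0.5357580780982971)
((533.5100708007812, 345.92010498046875), (150.6318817138672, 34.410888671875), 9.342460632324219)
tray [[0.75917478 0.63023352 0.05561362]]
ps [[0.93518945 0.32484401 0.11000167]]
purple1 [[0.49564967 0.479022   0.09583581]]
purple2 [[0.28533906 0.39809236 0.12032067]]
cooler [[0.67735529 0.35030319 0.06482613]]
```

View pics/crop2.png

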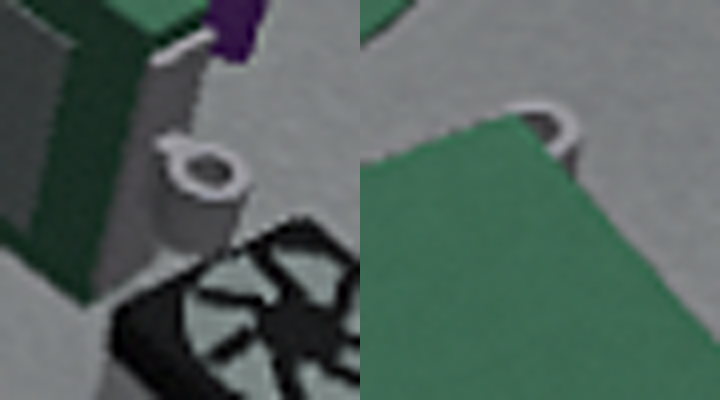

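```bash
python3 -m creep '[[3,-2.4,-0.2,0,8.5],[3,-2.4,-0.2,0,8.5],[3,-2.4,-0.2,0,8.5],[3,-2.4,-0.2,0,8.5],[3,-2.4,-0.2,0,8.5],[3,-2.4,-0.2,0,8.5],[3,-2.4,-0.2,0,8.5],[3,-2.4,-0.2,0,8.5],[3,-2.4,-0.2,0,8.5],[3,-2.4,-0.2,0,8.5],[3,-2.4,-0.2,0,8.5],[3,-2.4,-0.2,0,8.5],[3,-2.4,-0.2,0,8.5],[1.4,-3.4,0,0,8.5],[1.4,-3.4,0,0,8.5],[1.4,-3.4,0,0,8.5],[1.4,-3.4,0,0,8.5],[1.4,-3.4,0,0,8.5],[1.4,-3.4,0,0,8.5],[1.4,-3.4,0,0,8.5]]'
cat > go.py <<'E'
import sys
from h import *
s=state();x,y,zz,yaw=map(float,sys.argv[1:5]);R=s["tool_rot"]
cur=np.arctan2(R[1,0],R[0,0])
print("tool shift cm",(R.T@(np.array([x,y,zz])-s["position"])*100).round(2),"turn",round((cur-yaw+np.pi)%(2*np.pi)-np.pi,4),"pos",s["position"].round(4),"yaw",cur.round(4),"tilt",R[:2,2].round(4),"q",s["qpos"].round(2),"F",s["wrist_force"].round(1),"gap",round(s["finger_gap"],4),"t",s["clock"])
E
python3 go.py .528 .348 .20 .159
```

```text
clock: 1.77
position: [0.5026, 0.0763, 0.2503]
tool_rot: [[0.972, 0.234, -0.007], [0.234, -0.972, 0.012], [-0.004, -0.013, -1.0]]
wrist_force: [-0.1, -0.6, -0.5]
finger_gap: 0.0852
tool shift cm [  8.84 -25.75   5.33] turn 0.0771 pos [0.5026 0.0763 0.2503] yaw 0.2361 tilt [-0.0072  0.0118] q [-0.   -0.24  1.85  0.01  1.53  1.33] F [-0.1 -0.6 -0.5] gap 0.0852 t 1.7667
```

```bash
python3 -m creep '[[1.1,-3.2,0.5,0.01,8.5],[1.1,-3.2,0.5,0.01,8.5],[1.1,-3.2,0.5,0.01,8.5],[1.1,-3.2,0.5,0.01,8.5],[1.1,-3.2,0.5,0.01,8.5],[1.1,-3.2,0.5,0.01,8.5],[1.1,-3.2,0.5,0.01,8.5],[1.1,-3.2,0.5,0.01,8.5],[0,0,0,0,8.5],[0,0,0,0,8.5]]'
python3 go.py .528 .348 .16 .159; python3 -c "
from h import *
grab('top','b');p,d=grab('scene','b');cv2.imwrite('pics/sb.png',cv2.resize(p[120:270,340:520,::-1],None,fx=4,fy=4))"
```

```text
clock: 2.6
position: [0.5329, 0.366, 0.2053]
tool_rot: [[0.987, 0.161, -0.013], [0.161, -0.987, 0.009], [-0.012, -0.011, -1.0]]
wrist_force: [-0.5, -0.8, -0.4]
finger_gap: 0.0851
tool shift cm [-0.72  1.75  4.52] turn 0.0031 pos [0.5329 0.366  0.2053] yaw 0.1621 tilt [-0.0135  0.0094] q [0.48 0.12 1.58 0.01 1.44 1.89] F [-0.5 -0.8 -0.4] gap 0.0851 t 2.6
```

View pics/sb.png

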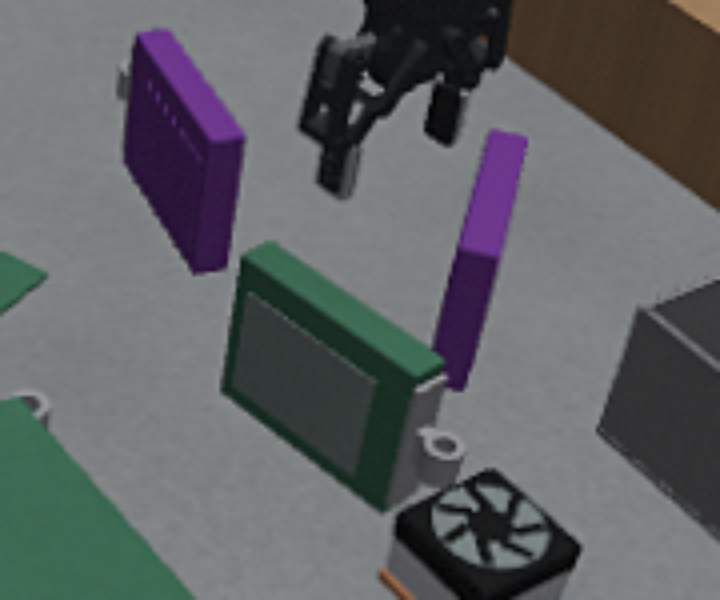

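The gripper is squarely above the door, and the purple door at crop (470,300) is clear of its fingers. I'll centre over the door and then descend.

```bash
python3 -m creep '[[-0.5,1.2,0.5,0,7],[-0.2,0.5,1,0,7],[0,0,1.5,0,7],[0,0,1,0,7],[0,0,0,0,7]]'
python3 go.py .528 .348 .068 .159
```

```text
clock: 3.12
position: [0.5291, 0.3416, 0.1653]
tool_rot: [[0.988, 0.154, -0.01], [0.154, -0.988, 0.011], [-0.008, -0.012, -1.0]]
wrist_force: [-0.4, -0.3, -0.2]
finger_gap: 0.07
tool shift cm [ 0.06 -0.53  9.73] turn -0.0048 pos [0.5291 0.3416 0.1653] yaw 0.1542 tilt [-0.0097  0.0107] q [0.45 0.11 1.66 0.01 1.37 1.86] F [-0.4 -0.3 -0.2] gap 0.07 t 3.1167
```

```bash
python3 -m creep '[[0,-0.3,0.6,-0.004,7],[0,-0.2,1,0,7],[0,0,1.2,0,7],[0,0,1.2,0,7],[0,0,1.2,0,7],[0,0,1.2,0,7],[0,0,1.2,0,7],[0,0,0.8,0,7],[0,0,0.5,0,7],[0,0,0,0,7]]'
python3 go.py .528 .348 .068 .159
```

```text
clock: 3.95
position: [0.5269, 0.3471, 0.0659]
tool_rot: [[0.988, 0.157, -0.011], [0.157, -0.988, 0.01], [-0.01, -0.012, -1.0]]
wrist_force: [0.1, 0.8, 0.1]
finger_gap: 0.0699
tool shift cm [ 0.12 -0.08 -0.21] turn -0.0017 pos [0.5269 0.3471 0.0659] yaw 0.1573 tilt [-0.0113  0.01  ] q [0.46 0.22 1.72 0.02 1.21 1.87] F [0.1 0.8 0.1] gap 0.0699 t 3.95
```

Good; close.

```bash
python3 -m creep '[[0,0,0,0,5],[0,0,0,0,4],[0,0,0,0,3],[0,0,0,0,2],[0,0,0,0,2],[0,0,0,0,2],[0,0,0,0,2],[0,0,0,0,2],[0,0,0,0,2]]'
python3 go.py .528 .348 .108 .159
```

```text
clock: 4.7
position: [0.5275, 0.3477, 0.0667]
tool_rot: [[0.988, 0.157, -0.009], [0.157, -0.988, 0.011], [-0.007, -0.013, -1.0]]
wrist_force: [0.5, 0.5, -2.2]
finger_gap: 0.0272
tool shift cm [ 0.03 -0.08 -4.13] turn -0.0015 pos [0.5275 0.3477 0.0667] yaw 0.1575 tilt [-0.0093  0.0115] q [0.46 0.22 1.72 0.02 1.21 1.87] F [ 0.5  0.5 -2.2] gap 0.0272 t 4.7
```

```bash
python3 -m creep '[[0,0,-0.5,0,2],[0,0,-1,0,2],[0,0,-1.5,0,2],[0,0,-1.5,0,2],[0,0,-1.5,0,2],[0,0,-1,0,2],[0,0,-0.5,0,2],[0,0,0,0,2],[0,0,0,0,2]]'
python3 go.py .375 .09 .14 .159; python3 -c "
from h import *
z=np.load('top_a.npz');m=np.zeros((480,640),bool);m[295:385,240:330]=1
P,_=cloud('top',z['d'],m);k=(P[:,2]<.1)&(P[:,0]>.2);print(P[k][:,2].max())"
```

```text
clock: 5.45
position: [0.524, 0.344, 0.1422]
tool_rot: [[0.987, 0.156, -0.021], [0.157, -0.988, 0.005], [-0.02, -0.008, -1.0]]
wrist_force: [0.7, 0.7, -5.3]
finger_gap: 0.0274
tool shift cm [-18.68  22.75   0.41] turn -0.0017 pos [0.524  0.344  0.1422] yaw 0.1573 tilt [-0.0207  0.0045] q [0.46 0.13 1.68 0.01 1.35 1.87] F [ 0.7  0.7 -5.3] gap 0.0274 t 5.45
0.025715090275444608
```

```bash
python3 -m creep '[[-0.8,1,0,0,2],[-1.6,2,0,0,2],[-1.9,2.3,0,0,2],[-1.9,2.3,0,0,2],[-1.9,2.3,0,0,2],[-1.9,2.3,0,0,2],[-1.9,2.3,0,0,2],[-1.9,2.3,0,0,2],[-1.6,2,0,0,2],[-1,1.2,0,0,2],[-0.5,0.6,0,0,2],[0,0,0,0,2],[0,0,0,0,2]]'
python3 go.py .375 .092 .11 .159
```

```text
clock: 6.53
position: [0.3764, 0.1042, 0.1316]
tool_rot: [[0.987, 0.158, -0.037], [0.158, -0.987, 0.001], [-0.036, -0.006, -0.999]]
wrist_force: [0.2, -0.6, -4.9]
finger_gap: 0.0274
tool shift cm [-0.25  1.2   2.16] turn 0.0003 pos [0.3764 0.1042 0.1316] yaw 0.1593 tilt [-0.0369  0.0005] q [ 0.08 -0.45  2.22  0.    1.42  1.49] F [ 0.2 -0.6 -4.9] gap 0.0274 t 6.5333
```

```bash
cat > b.py <<'E'
import sys
from h import *
Rg=np.array([[.988,.157,-.0093],[.157,-.988,.0115],[-.007,-.013,-1]]);pg=np.array([.5275,.3477,.0667])
bt=Rg.T@(np.array([.6233,.3644,.059])-pg)
s=state();R=s["tool_rot"];p=s["position"];b=p+R@bt
J=np.array([float(sys.argv[1]),float(sys.argv[2]),.100])
up=R@Rg.T[:,2]
print("bore",b.round(4),"shift cm to J",(R.T@(J-b)*100).round(2),"door up",up.round(4),"F",s["wrist_force"].round(1),"yaw",np.arctan2(R[1,0],R[0,0]).round(4),"dq",abs(s["dq"]).max().round(3),"t",s["clock"])
E
python3 b.py .5365 .119
python3 -m creep '[[0,0.4,0.8,0,2],[0,0.4,0.7,0,2],[0,0.2,0.3,0,2],[0,0,0,0,2],[0,0,0,0,2]]'
python3 b.py .5365 .119
```

```text
bore [0.472  0.121  0.1211] shift cm to J [6.41 1.23 1.87] door up [0.028  0.0112 0.9997] F [ 0.2 -0.6 -4.9] yaw 0.1593 dq 0.012 t 6.5333
clock: 6.95
position: [0.3785, 0.0956, 0.111]
tool_rot: [[0.986, 0.162, -0.038], [0.162, -0.987, 0.001], [-0.038, -0.008, -0.999]]
wrist_force: [0.2, 0.2, -5.1]
finger_gap: 0.0275
bore [0.474  0.1127 0.1004] shift cm to J [ 6.26  0.39 -0.2 ] door up [0.0293 0.0102 0.9996] F [ 0.2  0.2 -5.1] yaw 0.1628 dq 0.02 t 6.95
```

```bash
python3 -m creep '[[0.7,0.2,0,0,2],[0.8,0,0,0,2],[0.8,0,0,0,2],[0,0,0,0,2],[0,0,0,0,2]]'
python3 b.py .5365 .119; python3 -c "
from h import *
p,d=grab('top','c');q,_=grab('scene','c')
cv2.imwrite('pics/c.png',np.hstack([cv2.resize(p[180:290,270:350,::-1],None,fx=5,fy=5,interpolation=2),cv2.resize(q[150:260,310:390,::-1],None,fx=5,fy=5,interpolation=2)]))"
```

```text
clock: 7.37
position: [0.4047, 0.0981, 0.1103]
tool_rot: [[0.986, 0.163, -0.037], [0.163, -0.987, 0.002], [-0.036, -0.008, -0.999]]
wrist_force: [0.2, -0.5, -5.3]
finger_gap: 0.0275
bore [0.5002 0.1154 0.0997] shift cm to J [ 3.64  0.23 -0.16] door up [0.0282 0.0098 0.9997] F [ 0.2 -0.5 -5.3] yaw 0.1641 dq 0.025 t 7.3667
```

View pics/c.png

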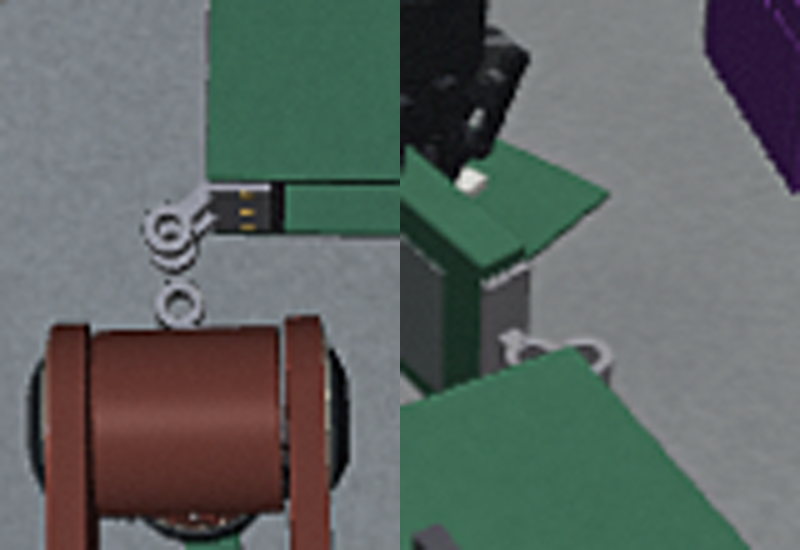

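The view from above shows the jamb ring at about (303.6,225.4) and the door's knuckle ring at about (305.6,240.4). The gap between them is clear.

```bash
python3 -c "
from h import *
print(onplane('top',[[303.6,225.4]],.139),onplane('top',[[305.6,240.4]],.1127),proj('top',[[.5365,.119,.139],[.5002,.1154,.1127]]))
z=np.load('top_c.npz');p,d=z['p'],z['d']
v,u=np.mgrid[222:256,296:314];m=np.zeros(d.shape,bool);m[222:256,296:314]=1
P,uv=cloud('top',d,m);k=P[:,2]>.085;P,uv=P[k],uv[k]
for lo,hi in((.09,.125),(.125,.155)):
  s=P[(P[:,2]>lo)&(P[:,2]<hi)];print(len(s),np.median(s,0))
"
```

```text
[[0.53656719 0.11834527 0.139     ]] [[0.50132802 0.11310179 0.1127    ]] [[303.34565889 225.41958468]
 [304.71002665 240.80502366]]
76 [0.50448292 0.11456569 0.11278193]
71 [0.53482432 0.11707904 0.13905097]
```

```bash
python3 -m creep '[[0.4,0.05,-0.1,0,2],[0.5,0,-0.05,0,2],[0.5,0,-0.05,0,2],[0.4,0,0,0,2],[0,0,0,0,2],[0,0,0,0,2]]'
python3 b.py .5357 .120
```

```text
clock: 7.97
position: [0.4241, 0.1008, 0.1121]
tool_rot: [[0.986, 0.163, -0.036], [0.163, -0.987, 0.002], [-0.035, -0.008, -0.999]]
wrist_force: [0.2, -0.9, -5.6]
finger_gap: 0.0272
bore [0.5196 0.118  0.1017] shift cm to J [1.62 0.07 0.12] door up [0.0268 0.0098 0.9997] F [ 0.2 -0.9 -5.6] yaw 0.1642 dq 0.013 t 7.9667
```

```bash
python3 -m creep '[[0.4,0.03,0.06,0,2],[0.4,0.02,0.04,0,2],[0.4,0,0,0,2],[0.2,0,0,0,2],[0,0,0,0,2],[0,0,0,0,2],[0,0,0,0,2]]'
python3 b.py .5357 .120; python3 -c "
from h import *
p,d=grab('top','d');q,_=grab('scene','d')
cv2.imwrite('pics/d.png',np.hstack([cv2.resize(p[205:255,280:330,::-1],None,fx=8,fy=8,interpolation=2),cv2.resize(q[190:240,325:375,::-1],None,fx=8,fy=8,interpolation=2)]))"
```

```text
clock: 8.55
position: [0.4393, 0.1028, 0.1101]
tool_rot: [[0.986, 0.163, -0.037], [0.163, -0.987, 0.002], [-0.036, -0.008, -0.999]]
wrist_force: [-0.2, -0.2, -5.1]
finger_gap: 0.0273
bore [0.5348 0.12   0.0996] shift cm to J [ 0.08  0.02 -0.04] door up [0.0277 0.0099 0.9997] F [-0.2 -0.2 -5.1] yaw 0.1642 dq 0.002 t 8.55
```

View pics/d.png

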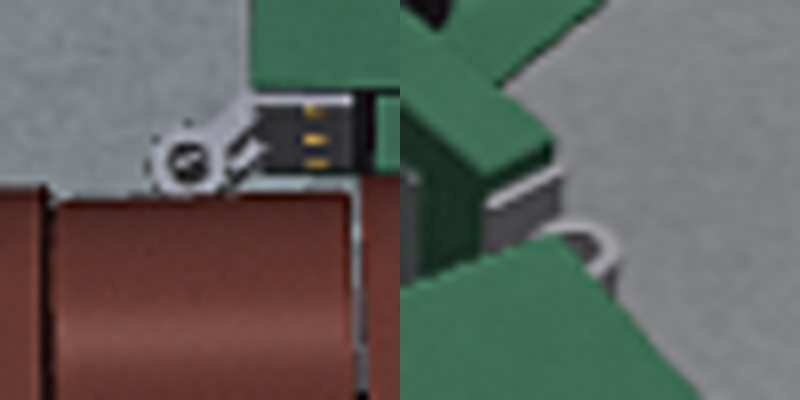

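The top crop shows the jamb ring at (188,160) with the door's knuckle hidden below it, and the scene crop shows the door edge behind the safe's corner. I'll cross-check the scene view, using its door corners at about (343.7,207.1) and (335.1,211.8) and the jamb ring's right edge at 352.1 and top at 216.8.

```bash
cat >> b.py <<'E'
a=.159;D=np.array([[np.cos(a),-np.sin(a),0],[np.sin(a),np.cos(a),0],[0,0,1]])
C=np.array([[75,14,118],[75,-14,118]])/1000-np.array([.097,0,.059])
W=b+(R@Rg.T@D@C.T).T
t=np.linspace(0,6.283,200);ring=np.c_[J[0]+.013*np.cos(t),J[1]+.013*np.sin(t),0*t+.139]
q=proj("scene",ring);print("corners",proj("scene",W).round(1),"ring right/top",q.max(0).round(1)[0],q.min(0).round(1)[1], "px/m", (proj("scene",[J+[.01,0,0],J+[0,.01,0],J+[0,0,.01]])-proj("scene",[J])).round(1))
E
python3 b.py .5357 .120
```

```text
bore [0.5347 0.12   0.0996] shift cm to J [ 0.09  0.02 -0.04] door up [0.0277 0.0098 0.9997] F [-0.2  0.4 -4.9] yaw 0.1642 dq 0.001 t 8.65
corners [[345.1 205.2]
 [335.5 210. ]] ring right/top 351.6 215.6 px/m [[ 2.2  2.6]
 [ 3.7 -1.4]
 [ 0.2 -3.2]]
```

Run:
```python
from h import *
p=np.load("top_c.npz")["p"]; g=cv2.cvtColor(p,cv2.COLOR_RGB2GRAY).astype(int)
print(g[218:248,295:315])
```

```text
[[128 128 127 123 124 130 129 132 131 125 122 119 121 137 155 154 127  65
   62  65]
 [128 125 125 121 127 128 127 130 128 130 124 119 137 147 149 161 131  74
   43  43]
 [125 128 132 125 132 133 133 136  91 125 127 145 150 148 149 156 104  47
   47  51]
 [132 134 133 127 130 137 146 155 155 154 155 153 152 154 155  94  44  40
   47  49]
 [126 125 128 128  86 145 158 159 141 155 155 157 157 156  94  39 107  58
   48  51]
 [128 125 130 129 150 162 112  28  30  30  98 150 160  95  34  97 171 142
   83  50]
 [128 128 130 124 156 158  67  69  98 126  75 138 159  89  96 158 163  77
   44  48]
 [130 130 131  87 153 138  62 163 162 161 158 140 161 127 161 158  72  65
   41  46]
 [132 132 131  92 151 156  91 157 113  94 123 155 162  61 125  41  86  81
   36  30]
 [131 131 132 131 136 159 156  97  35  36  96 158 163  79  33  88 134 141
  144 142]
 [133 127 127 134  78 149 160 151 120 144 165 166  69  70  54 140 134 136
  137 133]
 [133 130 131 132 132  76 142 162 164 165 166  96  41 134  81 134 130 128
  128 128]
 [131 128 126 127 131 108  56  66  62  62  34  43 131 164  79 130 129 125
  126 
[... 750 characters left out ...]
 128 128
  131 129]
 [129 133 127 127 126 121 154 159  63  85 135 141 113  79 153 111 124 127
  129 129]
 [134 135 130 133 131 123 147 159  84 131 132 128 127 102 154 115 120 127
  130 124]
 [130 131 130 135 136 130 119 154 127 130 127 125 126 159 160  80 126 123
  127 123]
 [129 128 132 130 131 132  79 149 161 150 111 138 155 155 126  63 131 128
  127 132]
 [133 135 134 133 132 136  96  45 153 160 157 156 160 108  34 114 143 130
  133 129]
 [138 137 139 139 138 141 108  69  30  90 118 117 123 126  91  90  88  73
   71  73]
 [ 22  22  24  23  20  25  27  29  30  32  24  28  28  28  33  32  32  33
   35  34]
 [ 42  40  41  45  42  44  44  45  46  45  45  45  44  47  46  45  46  48
   46  48]]
```

```bash
python3 -m creep '[[0.15,-0.1,-0.1,0,2],[0,0,0,0,2],[0,0,0,0,2],[0,0,0,0,2],[0,0,0,0,2],[0,0,0,0,2]]'
python3 b.py .5363 .121
python3 - <<'E'
from h import *
p,d=grab("top","e"); g=cv2.cvtColor(p,cv2.COLOR_RGB2GRAY).astype(int); print(g[218:236,296:312]); grab("scene","e")
E
```

```text
clock: 9.15
position: [0.4404, 0.1041, 0.1112]
tool_rot: [[0.986, 0.163, -0.036], [0.163, -0.987, 0.002], [-0.036, -0.008, -0.999]]
wrist_force: [0.1, -1.3, -4.9]
finger_gap: 0.0274
bore [0.5359 0.1214 0.1008] shift cm to J [0.03 0.05 0.08] door up [0.0274 0.0098 0.9997] F [ 0.1 -1.3 -4.9] yaw 0.1643 dq 0.002 t 9.15
corners [[346.  204.9]
 [336.3 209.8]] ring right/top 352.2 215.7 px/m [[ 2.2  2.6]
 [ 3.7 -1.4]
 [ 0.2 -3.2]]
[[127 129 123 125 131 130 134 132 125 122 119 123 138 156 156 129]
 [126 128 123 127 128 126 129 127 131 124 121 138 148 150 163 133]
 [128 132 127 132 134 137 135  93 124 129 144 152 150 152 158 105]
 [135 131 130 131 139 145 156 157 155 155 156 152 156 156  98  45]
 [126 127 130  88 148 160 160 144 157 159 156 155 157  95  38 107]
 [128 131 131 151 163 114  34  29  30 104 154 162  96  33  98 171]
 [128 131 124 156 162  72  72  53  88  73 144 161  92  99 160 165]
 [132 132  88 157 145  50  25  48  51  40 141 166 128 162 160  73]
 [134 135  93 155 164  49  42  63  52  53 137 165  65 127  44  88]
 [134 136 137 141 170 106  79  49  46 109 168 170  74  35  90 139]
 [137 137 144  68 167 132 121  90 114 133 131  64  29  24  83  81]
 [ 25  27  27  28  26  27  31  30  32  32  30  36  42  40  39  37]
 [ 43  43  46  45  47  46  45  48  46  45  47  48  47  49  48  49]
 [ 53  50  51  53  53  54  52  56  52  54  53  54  53  53  53  55]
 [ 53  56  58  54  53  53  57  55  57  56  57  56  54  58  56  56]
 [ 60  58  57  58  58  58  58  58  60  56  58  58  61  59  59  60]
 [ 59  59  60  60  60  59  62  60  62  59  61  61  59  61  61  60]
 [ 61  63  62  63  62  63  63  64  63  64  60  60  62  61  65  60]]
```

```bash
python3 b.py .5363 .121 | head -1; python3 -c "
from h import *
print(arm.finish_job())"
```

```text
bore [0.5359 0.1214 0.1008] shift cm to J [0.04 0.05 0.07] door up [0.0276 0.0098 0.9997] F [-0.3 -0.2 -5.2] yaw 0.1642 dq 0.002 t 9.25
the job is handed in; nothing more can be done
None
```

I gripped the green door from above, lifted it, and slid its knuckle into the gap between the safe's two knuckles. I handed the job in at 9.25 s with the gripper still holding it there. The door is about 8° past square-open relative to the safe.

**What the last checks showed**
- **Alignment:** the door's hole is within about 1 mm of the hinge axis and about 0.8 mm above mid-gap, out of 4 mm of clearance. This comes from the arm's pose plus measurements in the top camera. In the last top picture the jamb bore is evenly dark, with no off-centre steel in it.
- **Contact:** the wrist felt only the door's weight, about 5 N, with sideways force close to zero. The arm was still, and the finger opening stayed at 27 mm throughout.

**What was less certain or disagreed**
- **Tilt:** the tool drifted during the moves, so the door leans about 1.7° from vertical. The moves can't correct tilt, so I left it.
- **Second camera:** a rough corner check in the scene camera put the door about 3 mm further in −y than the top camera did. One pixel there is about that size. I moved about 1.4 mm in +y and did not repeat that check afterwards.
- **Hidden knuckle:** the door's knuckle sits under the upper one at the end, so I could not see all three holes lined up directly.

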